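Push the food warmer's crossbar past the glass-clamp post into its bay

TASK

Push the loose steel crossbar along the counter into the three-sided aluminium bay so that it lies with its whole length against the bay's back wall. The short post at the bay's mouth blocks the straight way in: push one end of the bar, then the other, to angle it in behind the post. Keep the bar flat on the counter (never pinch it between the fingers, lift it or carry it), and leave the pot, the jar and the screwdriver where they are.

Things in the scene. Friction and masses are not known exactly. Their poses are not given: they have to be found in the camera images.
- bar: the loose crossbar: straight stainless square tube, 300 mm long (its own y), 25 mm wide (x) and 25 mm high, black end plugs, 0.24 to 0.48 kg, lying flat on the counter between the robot and the bay. Origin: middle of its underside. Both ends are alike; it starts with its yaw within 0.2 rad of the world's
- bar_end_a (a point): centre of the bar's +y end face (150 mm along +y from the bar's middle, half-way up, 12.5 mm above its underside)
- bar_end_b (a point): centre of the bar's -y end face (150 mm along -y from the bar's middle, half-way up)
- bay: the fixed bay: a back wall and two end walls of 6 mm aluminium, 30 mm high, standing on the counter, no floor, the front (towards the robot, its -x) open. Inside it is 360 mm long (its own y, from -180 to +180 mm) and 85 mm deep (x from -85 mm at the mouth to 0 at the back wall). Origin: at counter height, middle of the back wall's inner face. Its yaw is within 0.13 rad of the world's
- post: the fixed glass-clamp post: upright steel stub 36 mm in diameter, 50 mm high, with a black slot across its top. Origin: centre of its foot. In the bay's frame it stands in the mouth at x = -85 mm and either y = -110 mm or y = +110 mm (it changes sides), which leaves 67 mm clear between it and the back wall, 52 mm to the near end wall and 272 mm to the far one
- plug: a flat steel disc 36 mm across, 1.5 mm high, that covers the unused post hole at the other of the two places; only a mark on the counter, things slide freely over it
- pot: bystander: loose open steel pot, 100 mm across, 75 mm high, with two black loop handles (about 165 mm over both, one roughly towards the robot, one away), to the robot's left of the bay; origin centre of its underside
- jar: bystander: loose lidded jar, 60 mm across, 70 mm high, to the robot's right of the bay; origin centre of its underside
- screwdriver: bystander: loose screwdriver, 190 mm long, lying on the right; origin on the underside at its middle

How it is judged (in metres and radians):
At the end, for the whole second after the job is handed in: The bar lies flat on the counter inside the bay, at rest, both ends within 10 mm of touching the back wall (end-face centres between 0 and 22.5 mm in front of its inner face), within 0.06 rad of parallel to it, and between the end walls (x of bar_end_a in the frame of bay between -0.0225 and 0 m and y of bar_end_a in the frame of bay between -0.182 and 0.182 m and height (world z) of each of bar_end_a, bar_end_b below 0.017 m and x of bar_end_b in the frame of bay between -0.0225 and 0 m and y of bar_end_b in the frame of bay between -0.182 and 0.182 m and angle between the y axis of bar and the y axis of bay, either way round below 0.06 rad and linear speed of bar below 0.01 m/s).
It fails at once if the bar is lifted off the counter or tipped up (height (world z) of bar above 0.012 m or height (world z) of any of bar_end_a, bar_end_b above 0.03 m).
It fails at once if the bar is pinched: the fingers straddle it and touch it (x of the grasp point in the frame of bar between -0.01 and 0.01 m and y of the grasp point in the frame of bar between -0.155 and 0.155 m and height (world z) of the grasp point below 0.04 m and contact force between bar and the fingers above 2 N).
It fails at once if the pot, jar or screwdriver is shifted or knocked over (distance of any of pot, jar, screwdriver from where it was at the start of the episode above 0.025 m).
It also fails if it takes over 72 s, if anything falls off the work surface, if the arm or the gripper's body presses on something with over 40 N, if the wrist force passes 120 N, or if a joint passes its speed limit or range.

ROBOT

A 6-joint arm with a two-finger parallel gripper is mounted at the origin on the work surface. World frame = base frame: x ahead of the robot, y to its left, z up, the work surface at z = 0. Lengths are in mm, angles in rad, forces in N, time in s.
With the tool pointing down it reaches from about 275 to 750 mm from the base axis. Payload 10.2 kg.
Tool frame: the origin (TCP) lies on the centre line of the jaws, within the pads' length; the fingertips stand 17 mm ahead of it and the grasp point (between the pads) lies 2 mm behind it; z points along the fingers, y is the line along which they close (so a half turn about z gives the same grasp; the last joint's range is limited). The gripper opens to 85 mm and grips with 20 to 120 N. Pads are 22 mm wide; open, the fingers measure 114 mm over their backs; the gripper's body (76 mm by 85 mm) begins 54 mm behind the grasp point. The pads swing forward as they close: fully open they stand 13 mm farther back than shut.
Start: joints at [-1.394, 0.313, 1.498, -0, 1.331, -0.223], TCP at [204.336, -483.609, 248.294] pointing down, gripper open.
Joint ranges: [-2.94, 2.94], [-0.97, 2.17], [0.19, 2.56], [-1.23, 4.37], [0.02, 3.11], [-2.88, 2.88]. Speed limits (rad/s): [2.39, 2.39, 3.01, 3.14, 3.14, 3.14].

INTERFACE

Orientations are given as a unit quaternion [w, x, y, z].
In Python, from rig import ctrl gives the robot as it stands. The module is installed in compiled form; this text tells all that it offers.
- The arm moves only by the shell command python3 -m jog 'ROWS' [FORCE]. ROWS is JSON, a list of rows, each an object with "delta_pos": the shift along the world's x, y, z in mm, a list of three; "angular": the turn, a rotation vector about the world's x, y, z in rad, a list of three; "fingers": the opening, from 0 (shut) to 1 (fully open). In form: [{"delta_pos": [tx, ty, tz], "angular": [rx, ry, rz], "fingers": fingers}, ...]. A call has 1 to 10 rows; each row is the pose to reach, as a shift and turn from the pose commanded when the call began; what a row does not reach only later rows make up. A row lasts 1/8 s, in which the tool goes at most 62.5 mm and 10.7 degrees, less where a joint would pass 70% of its speed; a pose out of reach is approached as far as the arm can. A call with a gripper value outside its range is refused whole. The fingers move at their own pace and stop on an object; FORCE is the grip in N (left out, the last holds). Time passes only in rows, so rows that repeat a pose let the fingers close. It gives the time, the measured TCP pose, the force, the opening and the grip force at its end, in the units of the state.
- ctrl.sense(): the state, without advancing time (a new reading comes with each control period).
- ctrl.capture(name): name is "side" or "top" or "wrist"; returns a dict with "pixels" (400x640x3 uint8, blue, green, red), "fx", "fy", "cx", "cy" (pixels), "R" (3x3) and "t" (3): a world point X has camera coordinates R X + t. Camera axes: x right, y down, z forward; pixel columns grow to the right and rows downward; lengths in mm; the calibration is good to about 2 mm. A picture is of the moment at which its call begins. There is no depth.
- ctrl.finish_job(): hands the job in; it is judged then, once.
The state is a dict: "time_s": time; "joints": joint angles; "dq": joint speeds; "tau": joint torques, N m; "eef_pos": TCP position; "ee_rot": TCP orientation; "force": force on the tool from outside, world axes, zero at the start; "wrist_torque": the same for the moment, N m; "grip_width": opening from 0.0 (shut) to 1.0 (fully open); "grip_force": force on a finger pad.
Only numpy, scipy, OpenCV 4.12 (cv2) and the standard library are available. Lean on these libraries where they do the work, as an engineer would, in place of code of your own. Each camera call takes 0.05 s, during which the arm holds its last target. There are 200 camera calls.

## Working session

There is one attempt and no reset: what is moved stays moved. The work goes in short steps, Python scripts to look and compute and a shell command to move; the robot and the scene stay as the last step left them, time stands still between calls to the robot, and variables do not carry over. Pictures are saved under pics/ and viewed, at most 10 in all, crops included, and the job is handed in when it is done.

```bash
mkdir -p pics
cat > h.py <<'E'
from rig import ctrl
import cv2, numpy as np
def cap(n,f=None):
    c=ctrl.capture(n)
    if f: cv2.imwrite('pics/'+f,c['pixels'])
    return c
def ray(c,u,v,z):
    R=np.array(c['R']);t=np.array(c['t']);C=-R.T@t
    d=R.T@np.array([(u-c['cx'])/c['fx'],(v-c['cy'])/c['fy'],1])
    return (C+d*(z-C[2])/d[2]).round(1)
def proj(c,X):
    p=np.array(c['R'])@np.array(X,float)+np.array(c['t']);return (c['fx']*p[0]/p[2]+c['cx'],c['fy']*p[1]/p[2]+c['cy'])
E
python3 - <<'E'
from h import *
c=cap('top','top0.png'); print(c['R'],c['t'],c['fx'])
c=cap('side','side0.png'); print(c['R'],c['t'],c['fx'])
print(ctrl.sense())
E
```

```text
[[ 0.02327989 -0.99967277  0.01060203]
 [-0.99501835 -0.02419717 -0.09671078]
 [ 0.09693567 -0.0082978  -0.99525606]] [  -7.21503217  588.17104231 1575.44646877] 491.09488524615483
[[-0.99755154 -0.0684861   0.0141629 ]
 [-0.05957802  0.72615161 -0.68494839]
 [ 0.03662503 -0.68411511 -0.72845392]] [574.52713317  74.21535507 942.87477286] 370.34849535334484
{'time_s': 0.1, 'joints': array([-1.39444036e+00,  3.13374143e-01,  1.49836646e+00, -1.64823470e-05,
        1.33099876e+00, -2.23391696e-01]), 'dq': array([ 1.64175390e-03, -2.66576836e-03, -5.20561226e-04, -2.57326326e-04,
        2.57684539e-04,  1.39070846e-05]), 'tau': array([ 2.25416334e-03, -4.12899613e+01, -2.60141426e+01, -2.00971858e-04,
        3.03057466e-03, -1.23089447e-05]), 'eef_pos': array([ 204.2733174 , -483.39714883,  247.80046337]), 'ee_rot': array([-5.73385176e-04,  9.80091085e-01,  1.98547568e-01,  5.48082848e-06]), 'force': array([-0.23863469, -0.76839091, -0.40769143]), 'wrist_torque': array([-0.01964916, -0.04466345,  0.0165584 ]), 'grip_force': 0.0, 'grip_width': 0.9994316030838684}
```

View pics/top0.png

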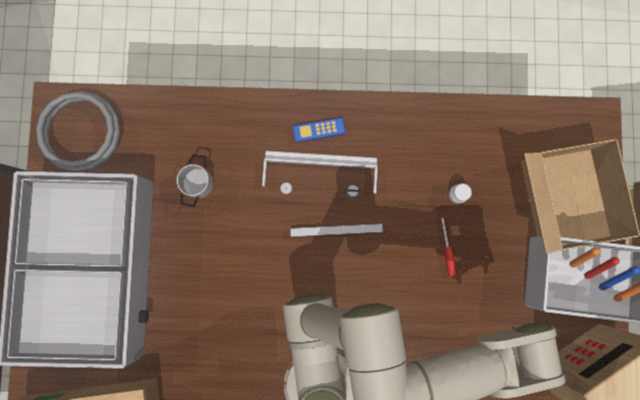

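View pics/side0.png

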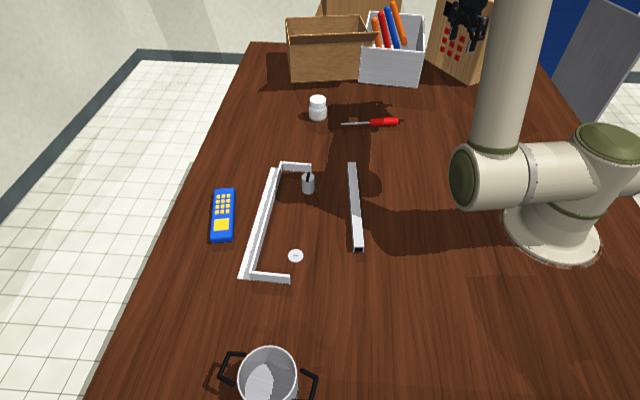

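The top view shows the bay spanning about (263,153) to (377,160) with its mouth facing down. The post is at (353,190), on the right (-y). The plug is at (286,188) and the bar runs from (291,232) to (382,228). The side view agrees.

```bash
cat > m.py <<'E'
from h import *
def bar(c,roi):
    # bar from side/top view: mask of light, low-saturation pixels in roi, largest contour
    x0,y0,x1,y1=roi
    hsv=cv2.cvtColor(c['pixels'],cv2.COLOR_BGR2HSV)
    m=np.zeros(hsv.shape[:2],np.uint8); m[y0:y1,x0:x1]=((hsv[...,1]<60)&(hsv[...,2]>75))[y0:y1,x0:x1]
    cs,_=cv2.findContours(m,0,2); return sorted([k for k in cs if cv2.contourArea(k)>15],key=cv2.contourArea)[::-1]
E
python3 - <<'E'
from m import *
c=cap('top')
for k in bar(c,(255,145,395,245)):
    r=cv2.minAreaRect(k); print('top',cv2.contourArea(k),np.round(r,1) if 0 else r)
    b=cv2.boxPoints(r); print([ray(c,*p,25)[:2].tolist() for p in b], ray(c,*r[0],50)[:2], ray(c,*r[0],0)[:2])
s=cap('side')
a=cv2.resize(c['pixels'][145:245,255:395],None,fx=5.5,fy=5.5,interpolation=2)
cv2.imwrite('pics/t1.png',a)
cv2.imwrite('pics/s1.png',cv2.resize(s['pixels'][150:290,225:385],None,fx=4.2,fy=4.2,interpolation=2))
E
```

```text
top 1340.0 ((319.723876953125, 171.48243713378906), (115.02189636230469, 36.18136215209961), 3.6411852836608887)
[[634.8, 215.5], [755.2, 212.2], [740.3, -167.6], [620.0, -161.5]] [683.4  24.7] [691.3  24.8]
top 760.5 ((336.0124816894531, 229.74940490722656), (9.388272285461426, 92.43453216552734), 87.1375961303711)
[[501.1, 118.2], [523.3, -182.3], [492.8, -184.2], [470.7, 115.8]] [496.  -32.1] [498.  -33.7]
top 100.0 ((285.5, 187.5), (11.0, 11.0), 90.0)
[[649.2, 154.3], [650.1, 118.2], [613.8, 117.1], [612.9, 153.1]] [628.4 133.9] [634.6 137.5]
top 47.5 ((352.5, 194.0), (6.0, 11.0), 90.0)
[[624.9, -66.3], [625.8, -102.4], [605.9, -102.7], [605.1, -66.7]] [612.5 -82.9] [618.3 -86.2]
top 33.5 ((353.0, 187.0), (4.0, 10.0), 90.0)
[[644.8, -69.2], [645.6, -102.1], [632.4, -102.3], [631.6, -69.5]] [635.4 -84.1] [641.8 -87.4]
```

View pics/t1.png

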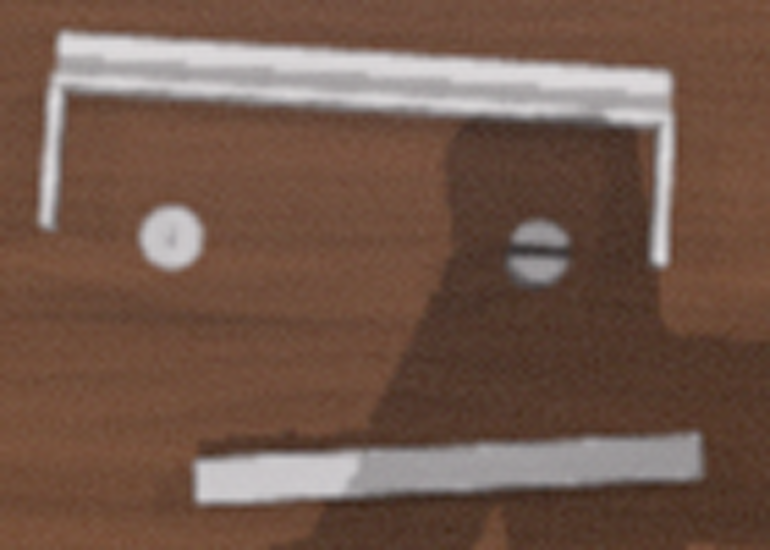

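View pics/s1.png

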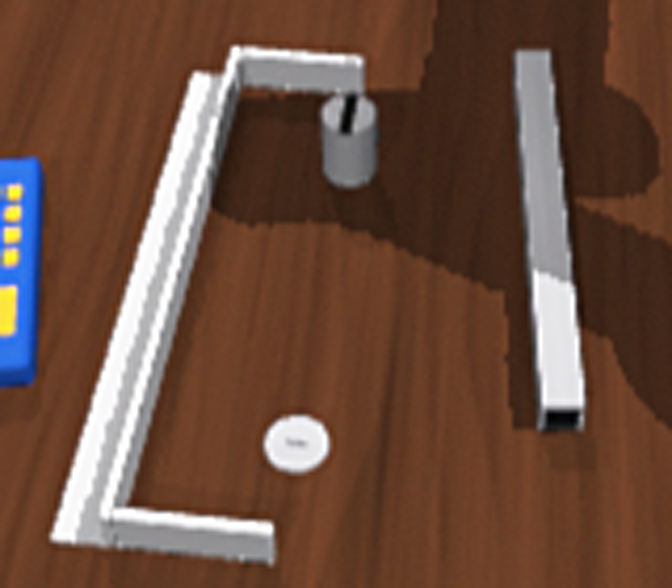

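The zoomed top view shows the bay's inner corners at (267,161) and (374,167.7), the post top at (353.2,190.8) and the plug at (286.3,188.3). The bar's top face runs from (290.5,232.5) to (382.5,227.5).

Run:
```python
from h import *
c=cap('top'); s=cap('side')
T=lambda u,v,z: ray(c,255+u/5.5,145+v/5.5,z)[:2]
S=lambda u,v,z: ray(s,225+u/4.2,150+v/4.2,z)[:2]
print('corners T',T(66,88,30),T(655,125,30),'mouth',T(54,228,30),T(653,265,30))
print('corners S L',S(118,508,30),S(105,520,30),'R',S(238,48,30),'mouthL',S(273,522,30),'R',S(362,58,30))
print('post T',T(540,252,50),'S',S(350,112,50),'plug',T(172,238,1.5),S(297,443,1.5))
print('barT',[T(*p,25) for p in[(195,459),(196,505),(699,434),(703,478)]])
print('barS',[S(*p,25) for p in[(540,409),(583,407),(515,50),(550,50)]])
p=T(172,238,1.5);q=T(540,252,50);d=p-q;print('yaw plug-post',np.arctan2(-d[0],d[1]),np.linalg.norm(d))
```

```text
corners T [717.  198.7] [ 703.5 -153.7] mouth [632.6 202.9] [ 619.2 -153.6]
corners S L [716.6 201.8] [721.9 209.4] R [ 707.3 -163.2] mouthL [635.3 203.9] R [ 622.4 -160.1]
post T [622.9 -84.9] S [623.  -85.4] plug [631.9 134.7] [632.3 134.8]
barT [array([497.7, 115.4]), array([470.6, 114. ]), array([ 519.6, -182.9]), array([ 493.6, -185.5])]
barS [array([497.9, 117.8]), array([474.1, 114.6]), array([ 519. , -182.9]), array([ 495. , -184.9])]
yaw plug-post -0.04096068353431557 219.78434885132287
```

Bay yaw is about -0.042, with its origin near (712.5, 21). The bar's centre is near (495.5,-34) with yaw +0.073, and the post is at (623,-85). My plan has four steps:
1. Push end b toward +y.
2. Swing end b inward.
3. Slide the bar in behind the post by its a end.
4. Swing end a in.

First I'll move beside end b with the fingers shut.

```bash
python3 -m jog '[{"delta_pos":[150,130,-40],"angular":[0,0,-0.33],"fingers":0},{"delta_pos":[305,265,-100],"angular":[0,0,-0.33],"fingers":0},{"delta_pos":[305,265,-100],"angular":[0,0,-0.33],"fingers":0},{"delta_pos":[305,265,-100],"angular":[0,0,-0.33],"fingers":0},{"delta_pos":[305,265,-100],"angular":[0,0,-0.33],"fingers":0},{"delta_pos":[305,265,-100],"angular":[0,0,-0.33],"fingers":0},{"delta_pos":[305,265,-100],"angular":[0,0,-0.33],"fingers":0},{"delta_pos":[305,265,-100],"angular":[0,0,-0.33],"fingers":0},{"delta_pos":[305,265,-100],"angular":[0,0,-0.33],"fingers":0},{"delta_pos":[305,265,-100],"angular":[0,0,-0.33],"fingers":0}]'
python3 -m jog '[{"delta_pos":[0,0,-60],"angular":[0,0,0],"fingers":0},{"delta_pos":[0,0,-100],"angular":[0,0,0],"fingers":0},{"delta_pos":[0,0,-122],"angular":[0,0,0],"fingers":0},{"delta_pos":[0,0,-122],"angular":[0,0,0],"fingers":0},{"delta_pos":[0,0,-122],"angular":[0,0,0],"fingers":0}]'
python3 - <<'E'
from h import *
c=cap('side'); cv2.imwrite('pics/s2.png',cv2.resize(c['pixels'][100:290,225:435],None,fx=3,fy=3,interpolation=2))
E
```

```text
time_s: 1.55
eef_pos: [508.8, -219.5, 148.7]
ee_rot: [0.0, 0.999, 0.034, 0.0]
force: [-0.3, -0.2, 0.2]
grip_width: -0.001
grip_force: 0.0
time_s: 2.17
eef_pos: [509.7, -219.4, 27.6]
ee_rot: [0.001, 0.999, 0.035, 0.001]
force: [0.8, 0.2, 0.1]
grip_width: 0.001
grip_force: 0.0
```

View pics/s2.png

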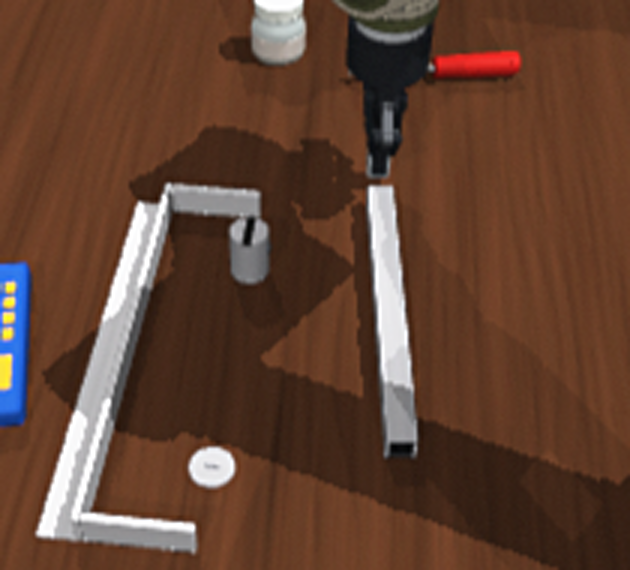

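The closed fingers (378,165 in the crop) are lined up with end b, about 20 mm away. Now I push toward +y along the bar.

```bash
python3 -m jog '[{"delta_pos":[-1,10,-2],"angular":[0,0,0],"fingers":0},{"delta_pos":[-2,20,-2],"angular":[0,0,0],"fingers":0},{"delta_pos":[-2,30,-2],"angular":[0,0,0],"fingers":0},{"delta_pos":[-3,40,-2],"angular":[0,0,0],"fingers":0},{"delta_pos":[-4,50,-2],"angular":[0,0,0],"fingers":0},{"delta_pos":[-4,60,-2],"angular":[0,0,0],"fingers":0},{"delta_pos":[-5,70,-2],"angular":[0,0,0],"fingers":0},{"delta_pos":[-6,80,-2],"angular":[0,0,0],"fingers":0},{"delta_pos":[-7,92,-2],"angular":[0,0,0],"fingers":0},{"delta_pos":[-8,105,-2],"angular":[0,0,0],"fingers":0}]'
cat >> m.py <<'E'
O=np.array([712.5,21.3]);A=-0.042
def bay(p): 
    d=np.array(p[:2])-O;c,s=np.cos(A),np.sin(A);return np.array([c*d[0]+s*d[1],-s*d[0]+c*d[1]]).round(1)
def ends(c,roi,show=0):
    # black plugs not needed: long light blob, plane z=25 corners
    for k in bar(c,roi)[:3]:
        r=cv2.minAreaRect(k);b=cv2.boxPoints(r);q=[ray(c,*p,25)[:2] for p in b]
        if np.linalg.norm(q[0]-q[1])>np.linalg.norm(q[1]-q[2]): e=[(q[1]+q[2])/2,(q[3]+q[0])/2]
        else: e=[(q[0]+q[1])/2,(q[2]+q[3])/2]
        e.sort(key=lambda p:p[1]); b_,a=e; d=a-b_; m=(a+b_)/2
        print('area',cv2.contourArea(k),'a',a.round(1),'b',b_.round(1),'mid',m.round(1),'L',np.linalg.norm(d).round(1),'| bay a',bay(a),'b',bay(b_),'th',round(np.arctan2(-d[0],d[1])-A,3))
E
python3 - <<'E'
from m import *
ends(cap('top'),(240,205,400,270)); ends(cap('side'),(335,150,400,330))
E
```

```text
time_s: 3.48
eef_pos: [501.2, -112.8, 24.3]
ee_rot: [0.0, 0.999, 0.035, -0.0]
force: [0.2, -3.9, 3.2]
grip_width: -0.0
grip_force: 1.8
area 3465.5 a [468.5 203.6] b [ 478.4 -218.9] mid [473.5  -7.6] L 422.7 | bay a [-251.4  171.9] b [-223.8 -249.8] th 0.066
area 29.5 a [371.3 200.2] b [372.3 158.3] mid [371.8 179.2] L 41.9 | bay a [-348.4  164.4] b [-345.7  122.6] th 0.066
area 994.0 a [482.3 216.2] b [ 500.4 -113.8] mid [491.3  51.2] L 330.5 | bay a [-238.2  185.1] b [-206.3 -143.9] th 0.097
```

End b is now near y=-98. I'll go round to the bar's front face near end b.

```bash
python3 -m jog '[{"delta_pos":[0,-18,0],"angular":[0,0,0],"fingers":0},{"delta_pos":[-25,-18,0],"angular":[0,0,0],"fingers":0},{"delta_pos":[-45,-18,0],"angular":[0,0,0],"fingers":0},{"delta_pos":[-45,10,0],"angular":[0,0,0],"fingers":0},{"delta_pos":[-40,43,0],"angular":[0,0,0],"fingers":0},{"delta_pos":[-38,43,0],"angular":[0,0,0],"fingers":0}]'
python3 -m jog '[{"delta_pos":[13,0.5,0],"angular":[0,0,0],"fingers":0},{"delta_pos":[23,2,0],"angular":[0,0,0.05],"fingers":0},{"delta_pos":[33,4,0],"angular":[0,0,0.1],"fingers":0},{"delta_pos":[43,6,0],"angular":[0,0,0.15],"fingers":0},{"delta_pos":[53,9,0],"angular":[0,0,0.2],"fingers":0},{"delta_pos":[62,12,0],"angular":[0,0,0.25],"fingers":0},{"delta_pos":[71,16,0],"angular":[0,0,0.3],"fingers":0},{"delta_pos":[80,20,0],"angular":[0,0,0.35],"fingers":0},{"delta_pos":[89,25,0],"angular":[0,0,0.4],"fingers":0},{"delta_pos":[97,30,0],"angular":[0,0,0.45],"fingers":0}]'
python3 - <<'E'
from m import *
c=cap('side'); ends(c,(300,150,400,330)); cv2.imwrite('pics/s3.png',cv2.resize(c['pixels'][130:300,225:435],None,fx=3.5,fy=3.5,interpolation=2))
E
```

```text
time_s: 4.32
eef_pos: [463.3, -70.2, 24.1]
ee_rot: [-0.0, 0.999, 0.036, -0.0]
force: [1.1, -0.1, 0.3]
grip_width: 0.0
grip_force: 0.0
time_s: 5.58
eef_pos: [560.9, -40.7, 24.2]
ee_rot: [-0.0, 0.966, 0.258, -0.0]
force: [-0.3, 0.0, -0.5]
grip_width: -0.0
grip_force: 0.5
area 1350.0 a [448.2 215.7] b [597.9 -57.6] mid [523.1  79. ] L 311.6 | bay a [-272.2  183.1] b [-111.2  -83.6] th 0.543
area 330.0 a [617.7 -45.6] b [ 638.8 -170.5] mid [ 628.2 -108.1] L 126.6 | bay a [-91.9 -70.9] b [ -65.6 -194.7] th 0.209
area 97.0 a [ 612.8 -210.5] b [ 533.4 -217.3] mid [ 573.1 -213.9] L 79.7 | bay a [ -89.9 -235.8] b [-168.9 -245.9] th -1.443
```

View pics/s3.png

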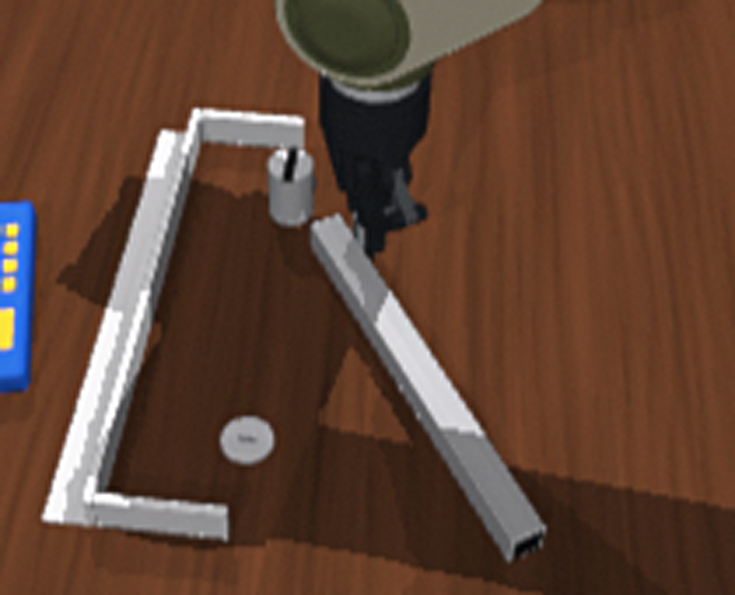

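The bar lies diagonally, with end b at (325,222) in the crop, just in front and to the left of the post at (291,190). End a is at (527,540).

Run:
```python
from m import *
c=cap('side')
S=lambda u,v: ray(c,225+u/3.5,130+v/3.5,25)[:2]
q=[S(*p) for p in [(507,542),(543,527),(311,222),(338,213)]]
a=(q[0]+q[1])/2;b=(q[2]+q[3])/2;d=a-b;print(q,a,b,np.linalg.norm(d),np.arctan2(-d[0],d[1]),bay(a),bay(b),bay((a+b)/2))
n=np.array([d[1],-d[0]])/np.linalg.norm(d);P=np.array([623,-85]);print('post dist to axis',(b-P)@n)
```

```text
[array([461.7, 213.6]), array([439.3, 201.4]), array([605.1, -48.8]), array([585.5, -60. ])] [450.5 207.5] [595.3 -54.4] 299.26351264395726 0.5050537829551431 [-269.6  175. ] [-113.9  -80.6] [-191.8   47.2]
post dist to axis -9.435664157827057
```

```bash
python3 -m jog '[{"delta_pos":[-11,-6,0],"angular":[0,0,0],"fingers":0},{"delta_pos":[-40,47,0],"angular":[0,0,0],"fingers":0},{"delta_pos":[-70,100,0],"angular":[0,0,0],"fingers":0},{"delta_pos":[-70,100,0],"angular":[0,0,0],"fingers":0},{"delta_pos":[-60,105.5,0],"angular":[0,0,0],"fingers":0},{"delta_pos":[-51,110.5,0],"angular":[0,0,0],"fingers":0},{"delta_pos":[-42,115.5,0],"angular":[0,0,0],"fingers":0},{"delta_pos":[-33,120.5,0],"angular":[0,0,0],"fingers":0},{"delta_pos":[-24,125.5,0],"angular":[0,0,0],"fingers":0},{"delta_pos":[-16,130,0],"angular":[0,0,0],"fingers":0}]'
python3 - <<'E'
from m import *
c=cap('side'); ends(c,(300,150,400,330)); cv2.imwrite('pics/s4.png',cv2.resize(c['pixels'][130:300,225:435],None,fx=3.5,fy=3.5,interpolation=2))
E
```

```text
time_s: 6.92
eef_pos: [544.9, 89.7, 24.2]
ee_rot: [-0.0, 0.966, 0.257, -0.0]
force: [-2.6, -2.2, 2.0]
grip_width: -0.002
grip_force: 1.4
area 3633.0 a [ 650.2 -121.6] b [ 374.2 -144.8] mid [ 512.2 -133.2] L 277.0 | bay a [ -56.3 -145.4] b [-331.1 -180.2] th -1.445
area 1320.0 a [489.3 239.3] b [638.7 -30.3] mid [564.  104.5] L 308.2 | bay a [-232.2  208.4] b [-71.6 -54.7] th 0.548
area 16.0 a [616. 162.] b [619.  134.8] mid [617.5 148.4] L 27.4 | bay a [-102.3  136.6] b [-98.2 109.5] th 0.15
```

View pics/s4.png

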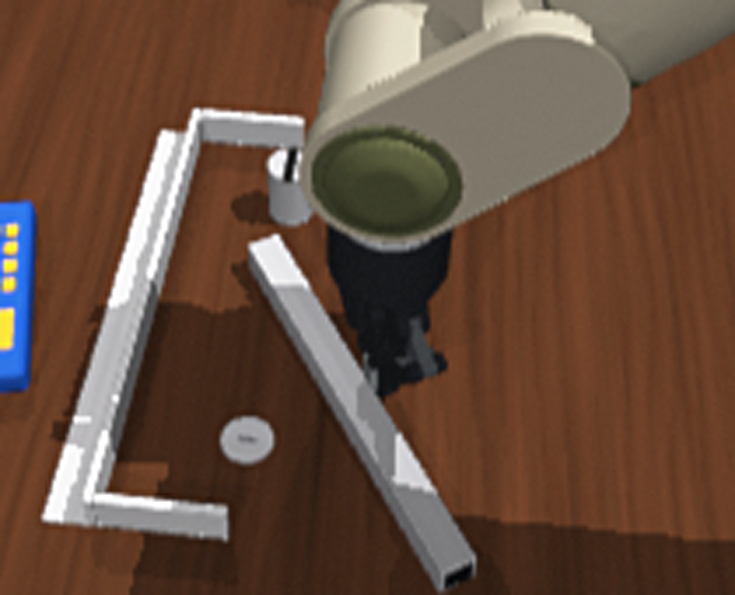

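The bar moved without rotating (yaw about 0.51). End b at (265,245) is now in front of the gap behind the post, with about 9 mm clearance. Next I go round to end a at (457,575) and push it along the bar's axis.

```bash
python3 -m jog '[{"delta_pos":[-13,-7,0],"angular":[0,0,0],"fingers":0},{"delta_pos":[-38,38,0],"angular":[0,0,0],"fingers":0},{"delta_pos":[-65,86,0],"angular":[0,0,0],"fingers":0},{"delta_pos":[-92,134,0],"angular":[0,0,0],"fingers":0},{"delta_pos":[-106,159,0],"angular":[0,0,0],"fingers":0},{"delta_pos":[-106,159,0],"angular":[0,0,0],"fingers":0},{"delta_pos":[-73,176,0],"angular":[0,0,-0.01],"fingers":0},{"delta_pos":[-73,176,0],"angular":[0,0,-0.01],"fingers":0}]'
python3 -m jog '[{"delta_pos":[4,-7,0],"angular":[0,0,0],"fingers":0},{"delta_pos":[8,-14,0],"angular":[0,0,0],"fingers":0},{"delta_pos":[12,-21.5,0],"angular":[0,0,0],"fingers":0},{"delta_pos":[16,-28.5,0],"angular":[0,0,0],"fingers":0},{"delta_pos":[20,-36,0],"angular":[0,0,0],"fingers":0},{"delta_pos":[24,-43,0],"angular":[0,0,0],"fingers":0},{"delta_pos":[28,-50,0],"angular":[0,0,0],"fingers":0},{"delta_pos":[32,-57,0],"angular":[0,0,0],"fingers":0},{"delta_pos":[36,-64.5,0],"angular":[0,0,0],"fingers":0}]'
python3 - <<'E'
from m import *
c=cap('side'); ends(c,(270,150,400,330)); cv2.imwrite('pics/s5.png',cv2.resize(c['pixels'][130:300,225:435],None,fx=3.5,fy=3.5,interpolation=2))
E
```

```text
time_s: 7.98
eef_pos: [473.8, 265.3, 24.5]
ee_rot: [-0.0, 0.968, 0.252, 0.001]
force: [0.3, -0.4, 0.1]
grip_width: -0.001
grip_force: 0.0
time_s: 9.1
eef_pos: [507.6, 200.5, 24.3]
ee_rot: [-0.0, 0.968, 0.252, 0.0]
force: [-0.4, 3.3, 0.8]
grip_width: 0.003
grip_force: 1.3
area 4651.0 a [474.7 117.8] b [ 472.7 -240.9] mid [473.7 -61.6] L 358.7 | bay a [-241.6   86.4] b [-228.6 -272. ] th 0.036
area 1092.0 a [513.6 204.1] b [667.7 -73.4] mid [590.7  65.4] L 317.4 | bay a [-206.4  174.3] b [-40.8 -96.4] th 0.549
area 792.5 a [653.6  27.4] b [ 679.1 -173.2] mid [666.3 -73. ] L 202.2 | bay a [-59.2   3.6] b [ -25.2 -195.8] th 0.169
```

View pics/s5.png

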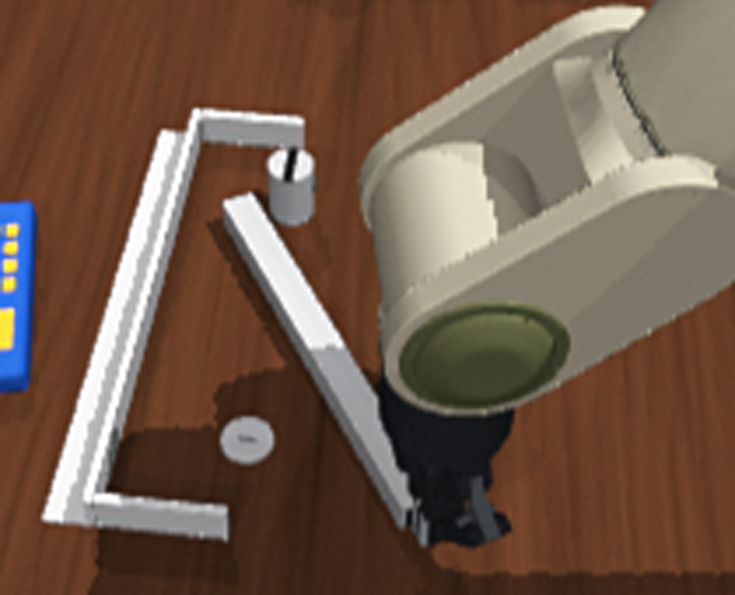

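End b at (240,200) is level with the post and in the gap behind it. I'll push further along the axis, then move to the front face near end a.

```bash
python3 -m jog '[{"delta_pos":[4,-7,0],"angular":[0,0,0],"fingers":0},{"delta_pos":[8,-14,0],"angular":[0,0,0],"fingers":0},{"delta_pos":[12,-21,0],"angular":[0,0,0],"fingers":0},{"delta_pos":[16,-28,0],"angular":[0,0,0],"fingers":0},{"delta_pos":[20,-35,0],"angular":[0,0,0],"fingers":0},{"delta_pos":[24,-42,0],"angular":[0,0,0],"fingers":0},{"delta_pos":[27,-48,0],"angular":[0,0,0],"fingers":0}]'
python3 -m jog '[{"delta_pos":[-5,9,0],"angular":[0,0,0],"fingers":0},{"delta_pos":[-40,-11,0],"angular":[0,0,0],"fingers":0},{"delta_pos":[-40,-11,0],"angular":[0,0,0],"fingers":0},{"delta_pos":[-10,-50,0],"angular":[0,0,0],"fingers":0},{"delta_pos":[-10,-50,0],"angular":[0,0,0],"fingers":0}]'
python3 - <<'E'
from m import *
c=cap('side'); cv2.imwrite('pics/s6.png',cv2.resize(c['pixels'][130:300,225:435],None,fx=3.5,fy=3.5,interpolation=2))
E
```

```text
time_s: 10.02
eef_pos: [534.6, 152.4, 24.3]
ee_rot: [-0.0, 0.968, 0.252, 0.0]
force: [-1.4, 3.1, 1.5]
grip_width: -0.003
grip_force: 1.4
time_s: 10.65
eef_pos: [526.5, 101.5, 24.7]
ee_rot: [0.001, 0.968, 0.251, 0.001]
force: [0.2, 1.2, -0.1]
grip_width: 0.003
grip_force: 0.0
```

View pics/s6.png

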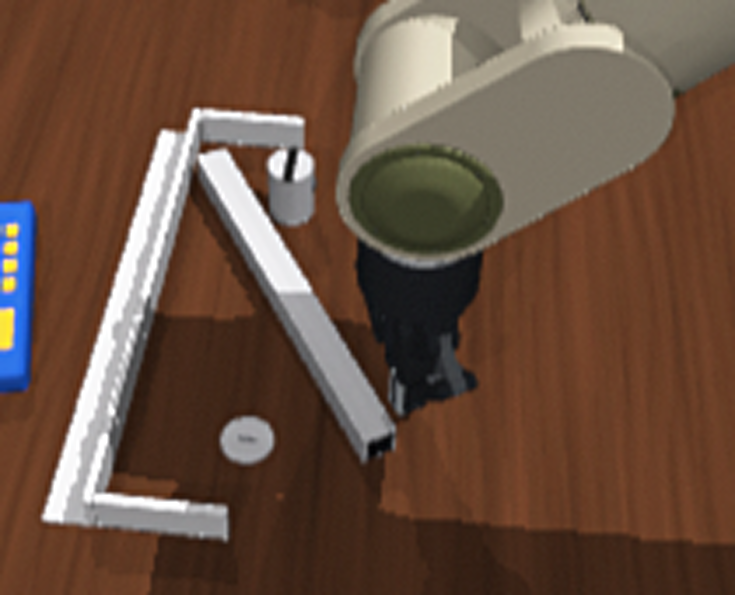

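End b at (214,155) is in behind the post. End a is at (380,440).

Run:
```python
from m import *
c=cap('side')
S=lambda u,v: ray(c,225+u/3.5,130+v/3.5,25)[:2]
q=[S(*p) for p in [(365,441),(394,428),(200,158),(228,150)]]
a=(q[0]+q[1])/2;b=(q[2]+q[3])/2;d=a-b;f=np.arctan2(-d[0],d[1]);print(a,b,np.linalg.norm(d),f,bay(a),bay(b))
P=ctrl.sense()['eef_pos'][:2]
n=np.array([d[1],-d[0]])/np.linalg.norm(d);print('gap',-(P-b)@n-23.5,'inboard',150-(P-(a+b)/2)@d/300)
k=b+80*d/np.linalg.norm(d)
for g in np.arange(f,-0.2,-0.05):
    x=k+195*np.array([-np.sin(g),np.cos(g)])-23.5*np.array([np.cos(g),np.sin(g)])
    print(round(g-f,2),(x-P).round(1),bay(k+220*np.array([-np.sin(g),np.cos(g)])))
```

```text
[543.7 140.4] [ 688.4  -117.35] 295.5894999826617 0.5115509517628067 [-173.7  111.9] [ -18.3 -139.5]
gap 11.495012076841675 inboard 27.01838701224517
0.0 [8.9 7.7] [-176.   115.7]
-0.05 [16.9 13.3] [-166.5  121.2]
-0.1 [25.3 18.5] [-156.7  126.3]
-0.15 [33.8 23.3] [-146.7  130.8]
-0.2 [42.7 27.6] [-136.5  134.9]
-0.25 [51.7 31.5] [-126.1  138.5]
-0.3 [60.9 34.9] [-115.5  141.5]
-0.35 [70.2 37.9] [-104.8  144. ]
-0.4 [79.7 40.3] [-94.  145.9]
-0.45 [89.4 42.4] [-83.1 147.3]
-0.5 [99.1 43.9] [-72.1 148.2]
-0.55 [108.8  44.9] [-61.1 148.5]
-0.6 [118.6  45.5] [-50.1 148.3]
-0.65 [128.4  45.6] [-39.1 147.5]
-0.7 [138.3  45.1] [-28.2 146.2]
```

```bash
python3 -m jog '[{"delta_pos":[9,7,0],"angular":[0,0,0],"fingers":0},{"delta_pos":[17,13,0],"angular":[0,0,-0.05],"fingers":0},{"delta_pos":[25,18,0],"angular":[0,0,-0.1],"fingers":0},{"delta_pos":[34,23,0],"angular":[0,0,-0.15],"fingers":0},{"delta_pos":[43,27,0],"angular":[0,0,-0.2],"fingers":0},{"delta_pos":[52,31,0],"angular":[0,0,-0.25],"fingers":0},{"delta_pos":[61,34,0],"angular":[0,0,-0.3],"fingers":0},{"delta_pos":[70,37,0],"angular":[0,0,-0.35],"fingers":0},{"delta_pos":[80,39,0],"angular":[0,0,-0.4],"fingers":0},{"delta_pos":[89,41,0],"angular":[0,0,-0.45],"fingers":0}]'
python3 - <<'E'
from m import *
c=cap('side'); cv2.imwrite('pics/s7.png',cv2.resize(c['pixels'][130:300,225:435],None,fx=3.5,fy=3.5,interpolation=2))
E
```

```text
time_s: 12.0
eef_pos: [613.4, 145.4, 24.2]
ee_rot: [-0.0, 1.0, 0.03, -0.0]
force: [-1.3, 0.4, 0.6]
grip_width: -0.003
grip_force: 0.7
```

View pics/s7.png

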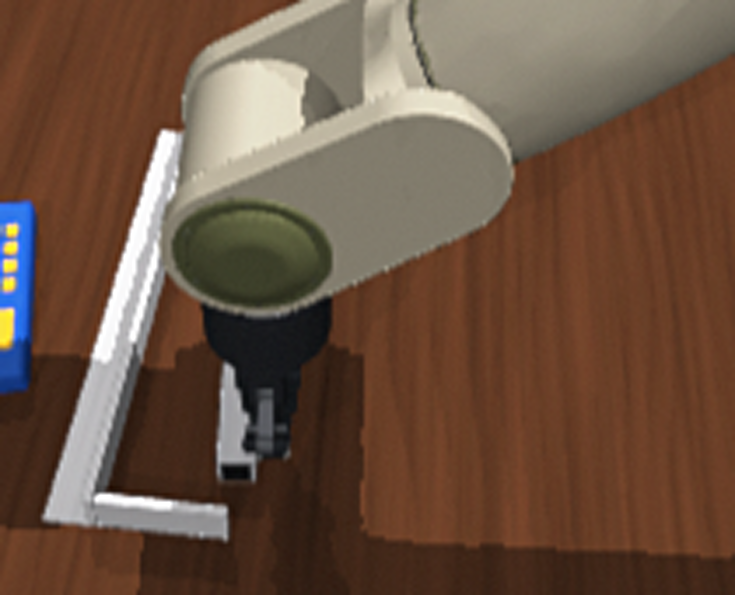

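I've used all ten pictures, so from here I work from numbers. The last view shows end a at (236,472) inside the left wall's tip (228,520), about parallel to the back wall. I'll keep pushing a in.

```bash
python3 -m jog '[{"delta_pos":[8,0,0],"angular":[0,0,-0.02],"fingers":0},{"delta_pos":[16,0,0],"angular":[0,0,-0.04],"fingers":0},{"delta_pos":[24,0,0],"angular":[0,0,-0.06],"fingers":0},{"delta_pos":[32,0,0],"angular":[0,0,-0.08],"fingers":0},{"delta_pos":[40,-1,0],"angular":[0,0,-0.1],"fingers":0},{"delta_pos":[47,-1,0],"angular":[0,0,-0.1],"fingers":0},{"delta_pos":[53,-1,0],"angular":[0,0,-0.1],"fingers":0},{"delta_pos":[58,-1,0],"angular":[0,0,-0.1],"fingers":0}]'
cat >> m.py <<'E'
def bayview(n):
    # top-face edge pixels of bar rectified to bay frame at z=25, 1 px/mm; brightness profile across x at several y
    c=cap(n);c_,s_=np.cos(A),np.sin(A)
    P=lambda x,y,z=25:proj(c,[O[0]+c_*x-s_*y,O[1]+s_*x+c_*y,z])
    src=np.float32([P(-110,-190),P(-110,190),P(10,190),P(10,-190)]);dst=np.float32([[0,110],[380,110],[380,-10],[0,-10]])
    M=cv2.getPerspectiveTransform(src,dst)
    return cv2.warpPerspective(c['pixels'],M,(381,111))
E
python3 - <<'E'
from m import *
for n in('top','side'):
    w=cv2.cvtColor(bayview(n),cv2.COLOR_BGR2HSV); m=(w[...,1]<60)&(w[...,2]>75)
    print(n,'depth rows 0..110 step 3')
    for y in (-150,-120,-70,-40,0,40,80,120,140): print(y,''.join('#' if m[r,y+190] else '.' for r in range(0,111,3)))
E
```

```text
time_s: 13.05
eef_pos: [671.7, 142.8, 24.2]
ee_rot: [0.0, 1.0, -0.02, -0.0]
force: [-0.9, -0.5, -0.0]
grip_width: 0.0
grip_force: 0.4
top depth rows 0..110 step 3
-150 ##............############...........
-120 ##...........####################....
-70 ##.........###########...............
-40 ##........###########................
0 ##......###########..................
40 ##....###########....................
80 #####################################
120 #####################################
140 #####################################
side depth rows 0..110 step 3
-150 #####################################
-120 #####################################
-70 .......##############################
-40 ............#####################....
0 ........######.......................
40 .....................................
80 #....................................
120 ##.##...###.......#.....###########..
140 ############..............#######....
```

The bar's a end is about 9 mm off the wall and its b end about 42 mm off, against the post. I'll close a further, then push at bay y of about -45.

```bash
python3 -m jog '[{"delta_pos":[4,0,0],"angular":[0,0,0],"fingers":0},{"delta_pos":[7,0,0],"angular":[0,0,0],"fingers":0},{"delta_pos":[-15,0,0],"angular":[0,0,0],"fingers":0},{"delta_pos":[-42,-10,0],"angular":[0,0,0],"fingers":0},{"delta_pos":[-42,-65,0],"angular":[0,0,0],"fingers":0},{"delta_pos":[-42,-120,0],"angular":[0,0,0],"fingers":0},{"delta_pos":[-42,-165,0],"angular":[0,0,0],"fingers":0},{"delta_pos":[-42,-165,0],"angular":[0,0,0],"fingers":0}]'
python3 -m jog '[{"delta_pos":[8,0,0],"angular":[0,0,0],"fingers":0},{"delta_pos":[15,0,0],"angular":[0,0,0],"fingers":0},{"delta_pos":[20,0,0],"angular":[0,0,0],"fingers":0},{"delta_pos":[25,0,0],"angular":[0,0,0],"fingers":0},{"delta_pos":[30,0,0],"angular":[0,0,0],"fingers":0},{"delta_pos":[34,0,0],"angular":[0,0,0],"fingers":0},{"delta_pos":[38,0,0],"angular":[0,0,0],"fingers":0},{"delta_pos":[42,0,0],"angular":[0,0,0],"fingers":0}]'
python3 - <<'E'
from m import *
w=cv2.cvtColor(bayview('top'),cv2.COLOR_BGR2HSV); m=(w[...,1]<60)&(w[...,2]>75)
for y in (-150,-120,-100,-20,0,40,60,80,100,120,140): print(y,''.join('#' if m[r,y+190] else '.' for r in range(0,80,2)))
E
```

```text
time_s: 14.15
eef_pos: [629.8, -25.1, 24.6]
ee_rot: [0.0, 1.0, -0.022, 0.001]
force: [-0.5, 0.3, 0.3]
grip_width: 0.0
grip_force: 0.0
time_s: 15.15
eef_pos: [671.6, -22.2, 24.3]
ee_rot: [-0.0, 1.0, -0.02, -0.0]
force: [-1.4, 0.2, 0.5]
grip_width: -0.002
grip_force: 1.1
-150 #################.......................
-120 ##################..............########
-100 ########################################
-20 ########################################
0 ########################################
40 ################............############
60 ################........................
80 ###############.........................
100 ###############....................#####
120 ###############....................#####
140 ###############.........................
```

```bash
python3 -m jog '[{"delta_pos":[1.5,0,0],"angular":[0,0,0],"fingers":0},{"delta_pos":[3,0,0],"angular":[0,0,0],"fingers":0},{"delta_pos":[3,0,0],"angular":[0,0,0],"fingers":0}]'
python3 -m jog '[{"delta_pos":[1,0,0],"angular":[0,0,0],"fingers":0},{"delta_pos":[2,0,0],"angular":[0,0,0],"fingers":0},{"delta_pos":[2,0,0],"angular":[0,0,0],"fingers":0}]'
```

```text
time_s: 15.58
eef_pos: [674.5, -22.1, 24.3]
ee_rot: [0.0, 1.0, -0.02, 0.0]
force: [-1.3, -0.5, 0.4]
grip_width: -0.001
grip_force: 0.3
time_s: 15.95
eef_pos: [675.5, -22.1, 24.3]
ee_rot: [-0.0, 1.0, -0.02, -0.001]
force: [-8.5, -0.6, 3.2]
grip_width: -0.001
grip_force: 3.9
```

The force rose to 8.5 N, so the bar is against the wall here. I'll confirm the a end the same way.

```bash
python3 -m jog '[{"delta_pos":[-18,0,0],"angular":[0,0,0],"fingers":0},{"delta_pos":[-18,55,0],"angular":[0,0,0],"fingers":0},{"delta_pos":[-14,110,0],"angular":[0,0,0],"fingers":0},{"delta_pos":[-10,145,0],"angular":[0,0,0],"fingers":0},{"delta_pos":[-5,145,0],"angular":[0,0,0],"fingers":0},{"delta_pos":[0,145,0],"angular":[0,0,0],"fingers":0},{"delta_pos":[3,145,0],"angular":[0,0,0],"fingers":0},{"delta_pos":[5,145,0],"angular":[0,0,0],"fingers":0},{"delta_pos":[5,145,0],"angular":[0,0,0],"fingers":0}]'
python3 -m jog '[{"delta_pos":[1,0,0],"angular":[0,0,0],"fingers":0},{"delta_pos":[2,0,0],"angular":[0,0,0],"fingers":0},{"delta_pos":[2,0,0],"angular":[0,0,0],"fingers":0}]'
```

```text
time_s: 17.08
eef_pos: [681.0, 122.0, 24.1]
ee_rot: [0.0, 1.0, -0.02, -0.001]
force: [-3.6, -2.2, 1.5]
grip_width: -0.001
grip_force: 1.6
time_s: 17.45
eef_pos: [681.1, 122.1, 24.1]
ee_rot: [0.001, 1.0, -0.02, -0.004]
force: [-15.7, -4.7, 9.2]
grip_width: 0.003
grip_force: 7.9
```

```bash
python3 -m jog '[{"delta_pos":[-10,0,0],"angular":[0,0,0],"fingers":0},{"delta_pos":[-50,0,0],"angular":[0,0,0],"fingers":0},{"delta_pos":[-100,0,60],"angular":[0,0,0],"fingers":0},{"delta_pos":[-160,0,110],"angular":[0,0,0],"fingers":0},{"delta_pos":[-220,0,150],"angular":[0,0,0],"fingers":0},{"delta_pos":[-260,0,150],"angular":[0,0,0],"fingers":0},{"delta_pos":[-260,0,150],"angular":[0,0,0],"fingers":0}]'
python3 - <<'E'
from m import *
for n in('top','side'):
    w=cv2.cvtColor(bayview(n),cv2.COLOR_BGR2HSV); m=(w[...,1]<60)&(w[...,2]>75)
    print(n)
    for y in (-165,-150,-140,-120,-60,-20,20,60,100,120,140,150,160,170): print(y,''.join('#' if m[r,y+190] else '.' for r in range(0,80,2)))
E
```

```text
time_s: 18.32
eef_pos: [421.5, 123.1, 175.7]
ee_rot: [-0.0, 1.0, -0.02, 0.001]
force: [0.7, -0.6, 0.4]
grip_width: 0.003
grip_force: 0.0
top
-165 ##......................................
-150 ##############..........................
-140 ##############..........................
-120 ##############..................########
-60 ###############.........................
-20 ###############.........................
20 ##############..........................
60 ###############.........................
100 ###############....................#####
120 ###############....................#####
140 ###############.........................
150 ###.....................................
160 ###.....................................
170 ###.....................................
side
-165 ########################################
-150 #############...................######..
-140 #############.................########..
-120 ##############..................#######.
-60 ##############..........................
-20 ###############.........................
20 ###############.........................
60 #############...........................
100 #############...........................
120 #############......................#####
140 ##############........................##
150 ##..........##..........................
160 ###.....................................
170 ###.....................................
```

The bar's front edge is about 27–29 mm from the back wall along the whole length, so it lies flush and parallel. Its ends sit at about bay y = ±150, well inside the end walls.

```bash
python3 -c "
from rig import ctrl
print(ctrl.finish_job())"
```

```text
the job is handed in; nothing more can be done
None
```

I pushed the bar in behind the post and handed the job in after about 18 s of robot time. My last measurements put the bar flat along the bay's back wall, parallel to it, with both ends well inside the end walls; the hand-in gave no verdict.

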